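# Couple the pressure gauge to the air manifold

### The job

Fit the pressure gauge to the air manifold: slide the spring sleeve of the quick coupler on the manifold all the way back (down) until it parks there by itself, then take the round pressure gauge out of the wooden rack and push its plug fully home in the coupler, so that the sleeve springs forward and locks it. Let go of the gauge, and leave the silencer in the rack and the other things where they are.

Things in the scene. Friction and masses are not known exactly. Their poses are not given: they have to be found in the camera images.
- sleeve (a joint): sliding sleeve, in m: 0 = forward (up, locked), grows as it is pulled back (straight down), stop at 0.016. Spring: 5 N forward to 11 N fully back. Pulled back to within 2 mm of its stop and let go with no plug in, it parks at 0.009 to 0.012; else it returns to 0. It springs to 0 when a plug is pushed fully home. Forward with no plug in, three pins block the bore
- sleeve_mid (a point): centre of the sleeve on the coupler's upright axis, half-way up it; moves with it; 106 mm above the bench when forward. A ribbed steel tube 40 mm tall, 45 mm diameter, with a 50 mm flange 7 mm tall at its top, round the barrel, whose top end is 26 mm above this point when forward. Clear all round; the widest thing right below is a hex nut that ends 58 mm above the bench
- coupler_mouth (a point): centre of the coupler's open top rim, 132 mm above the bench, fixed; z is up along the bore. The barrel is 34 mm outside, bore 24 mm. The manifold under it is an aluminium block 100 x 90 x 40 mm screwed to the bench (100 along its x), with short brass ports on both y sides
- gauge_case (a point): centre of the pressure gauge's round case (dark, steel rim, 57 mm diameter, 36 mm tall, white dial up; z up). Loose, 0.25 kg, plug down in a hole of the rack. Grasp the case across its diameter from above. Plug's shoulder underside 45 mm below this point, plug's end 76 mm below. Fully home the shoulder is 0 to 1 mm above the coupler's rim; pushing it home takes 5 to 15 N
- gauge_shoulder (a point): centre of the underside of the gauge's shoulder, 45 mm below the centre of its case; z up. The plug below it is 31 mm long, 22 mm diameter, with a tapered end (18 mm) and a groove
- silencer_mid (a point): middle of the exhaust silencer, a brass cylinder 34 mm diameter with dark bands on the same kind of plug, standing in the other hole of the rack; its top is 33 mm above this point. Stays there
- rack: wooden parking rack fixed to the bench, 80 x 180 x 45 mm, origin at the centre of its underside; two holes of 27 mm diameter, 40 mm deep, at y = -50 mm and +50 mm in its frame, one holds the gauge, the other the silencer
- grease_tin: grease tin at the back, 68 mm diameter, 56 mm tall, origin at its underside; leave alone
- washer_jar: jar at the back, 60 mm diameter, 78 mm tall, origin at its underside; leave alone
- tape_measure: tape measure at the back right, 32 x 77 x 68 mm, origin at its underside; leave alone

How it is judged:
On the way:
1. the sleeve is pulled back and stays parked there by itself, untouched, with no plug in the coupler (value of joint sleeve above 0.006 m and contact force between each of the arm, the fingers and coupler below 0.1 N and distance between gauge_shoulder and coupler_mouth above 0.04 m and distance between silencer_mid and coupler_mouth above 0.08 m), for 0.2 s.
At the end, for the whole second after the job is handed in: The gauge's shoulder is on the coupler's rim (within 3 mm in height, 4 mm sideways), upright within 0.12 rad and at rest, the sleeve is forward (within 3 mm), the gauge is let go, and the silencer is within 20 mm of where it stood (value of joint sleeve below 0.003 m and horizontal distance between gauge_shoulder and coupler_mouth below 0.004 m and z of gauge_shoulder in the frame of coupler_mouth between -0.003 and 0.003 m and angle between gauge_case's own z axis and vertical below 0.12 rad and linear speed of gauge below 0.02 m/s and contact force between the fingers and gauge below 0.1 N and distance of silencer_mid from where it was at the start of the episode below 0.02 m); the robot touches nothing.
It fails at once if the silencer, grease tin, jar or tape measure is moved more than 30 mm (distance of any of silencer_mid, grease_tin, washer_jar, tape_measure from where it was at the start of the episode above 0.03 m).
It also fails if it takes over 46 s, if anything falls off the work surface, if the arm or the gripper's body presses on something with over 40 N, if the wrist force passes 120 N, or if a joint passes its speed limit or range.

### The arm

A 7-joint arm with a two-finger parallel gripper is mounted at the origin on the work surface; the furniture and walls round the work are solid. World frame = base frame: x ahead of the robot, y to its left, z up, the work surface at z = 0. Lengths are in m, angles in rad, forces in N, time in s.
With the tool pointing down it reaches from about 0.4 to 0.85 m from the base axis. Payload 10.4 kg.
Tool frame: the origin (TCP) lies between the finger pads; the fingertips stand 22 mm ahead of it and the grasp point (between the pads) lies 3 mm ahead of it; y points along the fingers, x is the direction in which the jaws open and shut, and the axes are right-handed (so a half turn about y gives the same grasp; the last joint's range is limited). The gripper opens to 85 mm and grips with 20 to 120 N. Pads are 22 mm wide; open, the fingers measure 114 mm over their backs; the gripper's body (76 mm by 85 mm) begins 54 mm behind the grasp point. The pads swing forward as they close: fully open they stand 13 mm farther back than shut.
Start: joints at [-0.023, 0.332, -0.065, 1.46, 0.022, 1.35, -0.088], TCP at [0.625, 0, 0.253] pointing down, gripper open.
Joint ranges: [-2.6, 2.6], [-0.5, 2.12], [-1.47, 1.34], [0.16, 2.42], [-1.27, 4.41], [0.06, 2.06], [-2.6, 2.6]. Speed limits (rad/s): [2.22, 2.22, 2.79, 2.79, 3.14, 3.14, 3.14].

### API

Orientations are given as a 3x3 rotation matrix whose columns are the frame's x, y, z axes.
In Python, from cell import env gives the robot as it stands.
- The arm moves only by the shell command python3 -m inch 'ROWS' [FORCE]. ROWS is text: rows parted by semicolons, each of 5 numbers parted by spaces: the shift along the tool's x, y, z in cm, then the turn about the tool's y in rad, then the closure in counts, from 0 (fully open) to 255 (shut). A call has 1 to 20 rows; each row shifts and turns the commanded pose from where the row before left it, along the tool's axes as they then stand; what a row does not reach is not made up. A row lasts 1/8 s, in which the tool goes at most 62.5 mm and 10.7 degrees, less where a joint would pass 70% of its speed; a pose out of reach is approached as far as the arm can. A call is refused whole if a number of a shift passes 6.25 or a number of a turn 0.188, either way. A call with a gripper value outside its range is refused whole. The fingers move at their own pace and stop on an object; FORCE is the grip in N (left out, the last holds). Time passes only in rows, so rows that do not move let the fingers close. It gives the time, the measured TCP pose, the force and the opening at its end, in the units of the state.
- env.get_state(): the state, without advancing time (a new reading comes with each control period).
- env.snapshot(name): name is "scene" or "side" or "wrist"; returns the picture (480x640x3 uint8, blue, green, red); there is no depth.
- env.camera_info(name): a dict with "fx", "fy", "cx", "cy" (pixels), "dist_coeffs" ([k1, k2, p1, p2, k3] as OpenCV has them; the pictures are not rectified), "R" (3x3) and "t" (3): a world point X has camera coordinates R X + t; the wrist camera has in their place "hand_eye" (4x4, takes a point from camera to tool coordinates, whose origin is the TCP and whose axes are the tool frame's). Camera axes: x right, y down, z forward; pixel columns grow to the right and rows downward; lengths in m; the calibration is good to about 2 mm. A picture is of the moment at which its call begins: read the wrist's pose just before it. camera_info takes no time and is no camera call.
- env.job_done(): hands the job in, once; it reports no verdict.
The state is a dict: "time": time; "joints": joint angles; "dq": joint speeds; "joint_efforts": joint torques, N m; "position": TCP position; "eef_rot": TCP orientation; "force": force on the tool from outside, world axes, zero at the start; "torque": the same for the moment, N m; "width": finger opening in m.
Only numpy, scipy, OpenCV 4.12 (cv2) and the standard library are available. Lean on these libraries where they do the work, as an engineer would, in place of code of your own. Each camera call takes 0.05 s, during which the arm holds its last target.

## Working session

There is one attempt and no reset: what is moved stays moved. The work goes in short steps, Python scripts to look and compute and a shell command to move; the robot and the scene stay as the last step left them, time stands still between calls to the robot, and variables do not carry over. Pictures are saved under pics/ and viewed, and the job is handed in when it is done.

```bash
ls; mkdir -p pics; python3 - <<'E'
from cell import env
import cv2
s=env.get_state()
print(s['time'],s['position'],s['eef_rot'],s['force'],s['width'])
for n in ['scene','side','wrist']:
    cv2.imwrite(f'pics/{n}0.png',env.snapshot(n)); print(n,env.camera_info(n))
E
```

```text
pics
0.0 [6.24652073e-01 4.63018117e-05 2.52497349e-01] [[ 9.99998973e-01 -1.42816732e-03 -1.21404322e-04]
 [ 1.21300440e-04 -7.28242276e-05  9.99999990e-01]
 [-1.42817615e-03 -9.99998978e-01 -7.26509155e-05]] [ 0.47206796  0.32902718 -0.66923983] 0.08518271898348265
scene {'fx': 494.22873207558683, 'fy': 494.22873207558683, 'cx': 319.0197944007438, 'cy': 241.95867079640723, 'dist_coeffs': array([-0.05956881,  0.        ,  0.        ,  0.        ,  0.        ]), 'R': array([[ 0.76367898, -0.64544086, -0.01416052],
       [-0.27712345, -0.30792139, -0.91015768],
       [ 0.58309263,  0.6989925 , -0.41401989]]), 't': array([-0.46163225,  0.21209868,  0.66830542])}
side {'fx': 514.7318044980738, 'fy': 514.7318044980738, 'cx': 316.21082264687396, 'cy': 239.1136714011539, 'dist_coeffs': array([-0.07649368,  0.        ,  0.        ,  0.        ,  0.        ]), 'R': array([[ 0.01873571,  0.9995268 ,  0.02439572],
       [ 0.57122712,  0.00932459, -0.82073907],
       [-0.82057818,  0.02931263, -0.57078211]]), 't': array([ 0.06426271, -0.20234385,  1.50324944])}
wrist {'fx': 342.16244671318265, 'fy': 342.16244671318265, 'cx': 325.4105024584324, 'cy': 240.11065787608, 'dist_coeffs': array([-0.06424433,  0.        ,  0.        ,  0.        ,  0.        ]), 'hand_eye': array([[ 9.99999919e-01,  1.76693583e-04,  3.62401144e-04,
         8.02235151e-04],
       [-2.94166899e-04, -2.94936926e-01,  9.55516679e-01,
        -1.19681132e-01],
       [ 2.75719145e-04, -9.55516708e-01, -2.94936850e-01,
         7.53504297e-02],
       [ 0.00000000e+00,  0.00000000e+00,  0.00000000e+00,
         1.00000000e+00]])}
```

View pics/scene0.png

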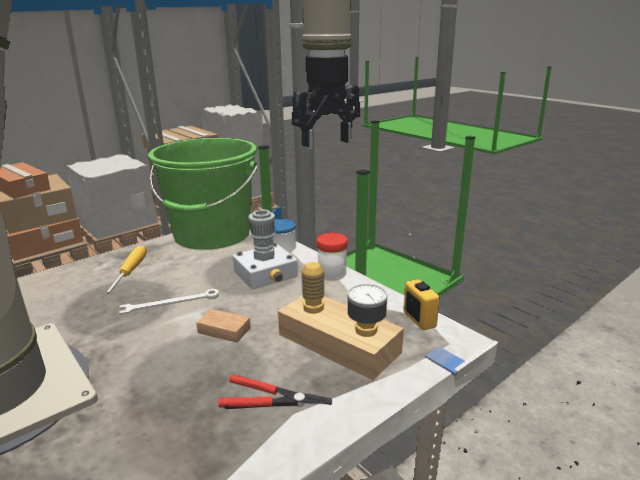

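View pics/side0.png

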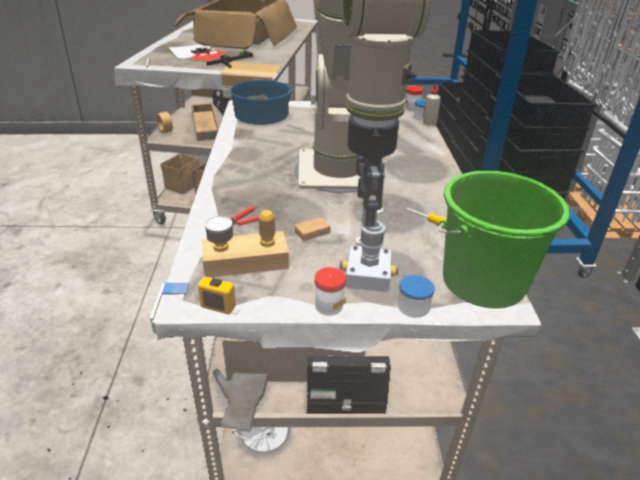

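View pics/wrist0.png

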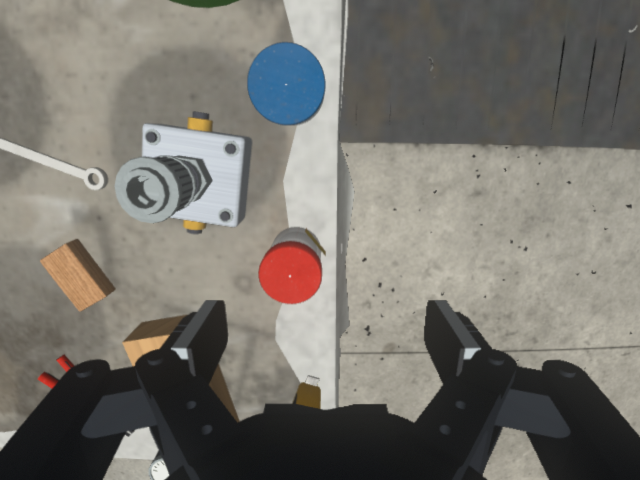

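```bash
cat > h.py <<'E'
import numpy as np, cv2
from cell import env
def ray(n,uv,pose=None):
    c=env.camera_info(n)
    K=np.array([[c['fx'],0,c['cx']],[0,c['fy'],c['cy']],[0,0,1]])
    p=cv2.undistortPoints(np.array([[uv]],float),K,np.array(c['dist_coeffs']))[0,0]
    d=np.array([p[0],p[1],1.])
    if n=='wrist':
        P,R=pose; H=c['hand_eye']
        o=R@H[:3,3]+P; d=R@H[:3,:3]@d
    else:
        o=-c['R'].T@c['t']; d=c['R'].T@d
    return o,d/np.linalg.norm(d)
def atz(r,z): o,d=r; return o+d*(z-o[2])/d[2]
def tri(rs):
    A=0;b=0
    for o,d in rs:
        M=np.eye(3)-np.outer(d,d); A=A+M; b=b+M@o
    x=np.linalg.solve(A,b)
    return x,[float(np.linalg.norm((np.eye(3)-np.outer(d,d))@(x-o))) for o,d in rs]
def proj(n,X,pose=None):
    c=env.camera_info(n)
    K=np.array([[c['fx'],0,c['cx']],[0,c['fy'],c['cy']],[0,0,1]])
    if n=='wrist':
        P,R=pose;H=c['hand_eye'];Rw=R@H[:3,:3];ow=R@H[:3,3]+P
        Rc=Rw.T;t=-Rc@ow
    else: Rc,t=c['R'],c['t']
    return cv2.projectPoints(np.array(X,float).reshape(-1,3),cv2.Rodrigues(Rc)[0],np.array(t,float),K,np.array(c['dist_coeffs']))[0].reshape(-1,2)
def crop(img,x0,y0,w,h,k,name):
    cv2.imwrite('pics/'+name,cv2.resize(img[y0:y0+h,x0:x0+w],None,fx=k,fy=k,interpolation=cv2.INTER_CUBIC))
E
python3 - <<'E'
from h import *
w=cv2.imread('pics/wrist0.png');s=cv2.imread('pics/scene0.png');d=cv2.imread('pics/side0.png')
crop(w,100,110,160,130,5,'w0c.png')
crop(s,220,195,200,150,4,'s0c.png')
crop(d,190,195,220,110,3.5,'d0c.png')
E
```

```text
(no output)
```

View pics/w0c.png

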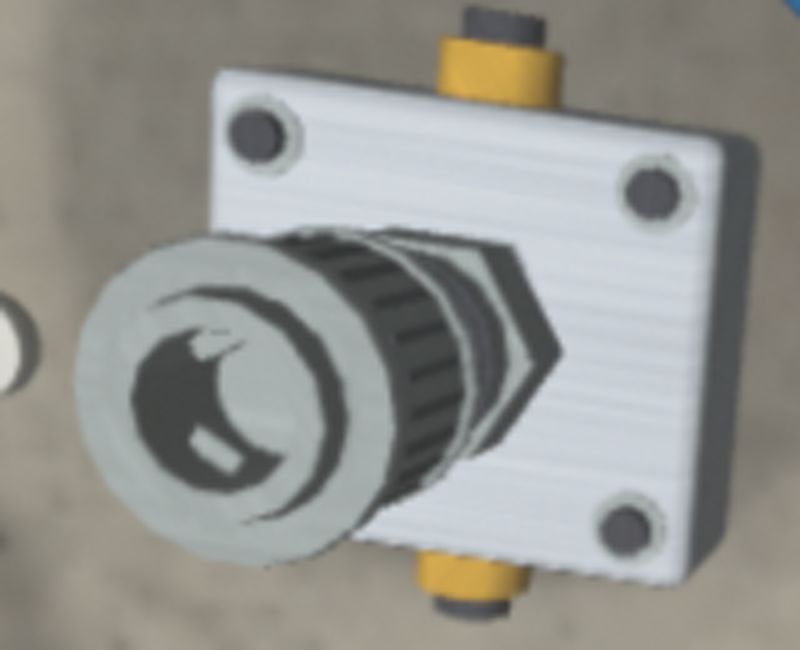

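View pics/s0c.png

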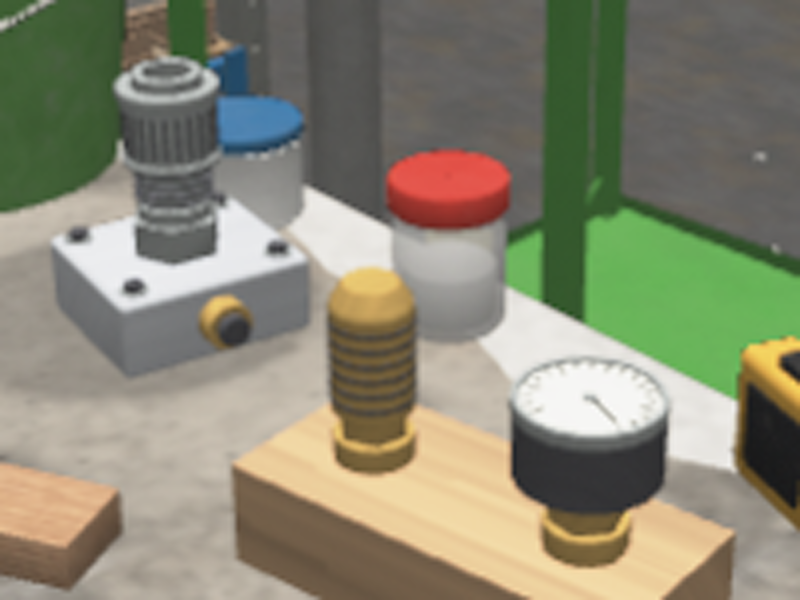

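View pics/d0c.png

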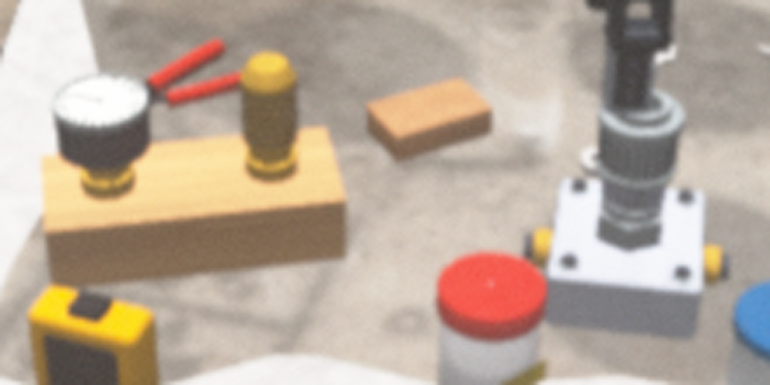

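```bash
python3 - <<'E'
from h import *
s=env.get_state(); P=(s['position'],s['eef_rot'])
a=ray('wrist',(142.6,192),P);a2=ray('wrist',(147,190),P)
b=ray('scene',(261.8,213)); b2=ray('scene',(262,216.5))
print('mouth',atz(a,.132),atz(b,.132),tri([a,b])); print('flange',atz(a2,.126),atz(b2,.126))
g=ray('scene',(367.2,295.2));h=ray('side',(219.1,223.9))
print('dial',atz(g,.108),atz(h,.108),tri([g,h]))
sl=ray('scene',(220+372/4,195+270/4)); print('sil top~',atz(sl,.13))
sl=ray('side',(190+268/3.5,195+58/3.5)); print('sil top~',atz(sl,.13))
# rack corners top z=.045 scene: left (232,466), right(733,535), back (380,400)?
for n,uv in [('scene',(220+235/4,195+466/4)),('scene',(220+733/4,195+535/4)),('side',(190+42/3.5,195+228/3.5)),('side',(190+347/3.5,195+205/3.5)),('side',(190+326/3.5,195+130/3.5))]:
    print(n,atz(ray(n,uv),.045))
for n,uv in [('wrist',(100+215/5,110+75/5)),('wrist',(100+720/5,110+145/5)),('wrist',(100+690/5,110+580/5))]: print(n,atz(ray(n,uv,P),.04))
E
```

```text
mouth [0.49402613 0.03728272 0.132     ] [0.49291907 0.03075286 0.132     ] (array([0.49461568, 0.03614983, 0.13047428]), [0.0015863680704808938, 0.0015863680704808574])
flange [0.49432229 0.03777719 0.126     ] [0.49145135 0.02857983 0.126     ]
dial [ 0.45579251 -0.28289285  0.108     ] [ 0.45906297 -0.27557431  0.108     ] (array([ 0.45841183, -0.27767071,  0.10601241]), [0.0022345794241258998, 0.0022345794241258174])
sil top~ [ 0.43641164 -0.18779191  0.13      ]
sil top~ [ 0.44462852 -0.17806899  0.13      ]
scene [ 0.39391133 -0.15242074  0.045     ]
scene [ 0.5036436  -0.31241813  0.045     ]
side [ 0.49993602 -0.31060216  0.045     ]
side [ 0.47436555 -0.13135377  0.045     ]
side [ 0.39400555 -0.14671274  0.045     ]
wrist [0.45311005 0.08643099 0.04      ]
wrist [0.54887244 0.07217203 0.04      ]
wrist [ 0.5372768  -0.01240921  0.04      ]
```

Scene shows coupler flange (262,215), gauge dial (367,295), silencer (313,265); the wrist view shows the coupler mouth at (143,192). Estimates agree to several mm (mouth ≈ 0.494, 0.037; dial ≈ 0.458, -0.278). I'll move over the coupler to refine.

```bash
python3 -m inch '-3.3 0 0.9 0 0; -3.3 0.5 0.9 0 0; -3.3 0.5 0.9 0 0; -3.2 0.5 1.0 0 0; 0 0 0 0 0' 60; python3 - <<'E'
from h import *
s=env.get_state(); print(s['time'],s['position'],s['eef_rot'])
w=env.snapshot('wrist'); cv2.imwrite('pics/w1.png',w)
print(proj('wrist',[[.494,.037,.132]],(s['position'],s['eef_rot'])))
crop(w,220,140,200,150,4,'w1c.png')
E
```

```text
time: 0.78
position: [0.4923, 0.0377, 0.2382]
eef_rot: [[1.0, -0.001, -0.002], [0.002, -0.0, 1.0], [-0.001, -1.0, -0.0]]
force: [0.3, 0.5, 1.0]
width: 0.0852
0.775 [0.49234793 0.03770682 0.23816278] [[ 9.99998671e-01 -5.75261631e-04 -1.52523341e-03]
 [ 1.52515817e-03 -1.31223196e-04  9.99998828e-01]
 [-5.75461103e-04 -9.99999826e-01 -1.30345656e-04]]
[[326.59392671 248.80551321]]
```

View pics/w1.png

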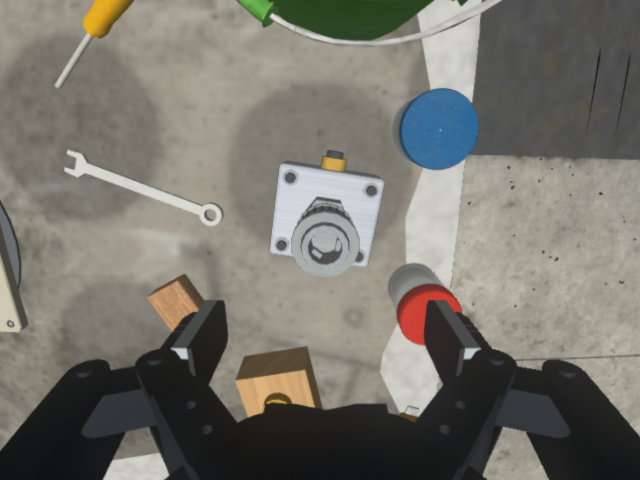

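View pics/w1c.png

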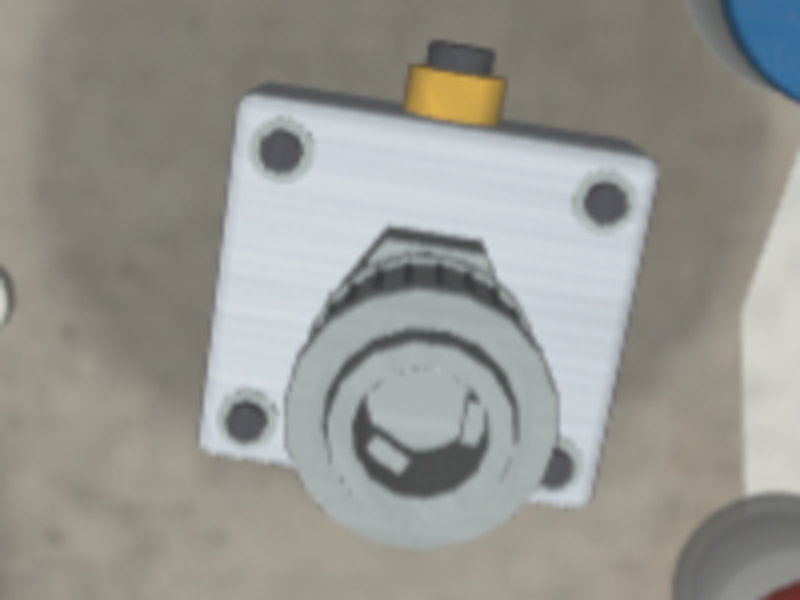

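```bash
python3 - <<'E'
from h import *
s=env.get_state(); P=(s['position'],s['eef_rot']); print(s['position'])
a=ray('wrist',(325.25,247.5),P);f=ray('wrist',(325.5,244.5),P)
print(atz(a,.132),atz(f,.126))
E
```

```text
[0.49362797 0.03715677 0.23848444]
[0.49445284 0.03729432 0.132     ] [0.49463268 0.03755211 0.126     ]
```

```bash
python3 -m inch '0 0 0 0 0;0 0 0 0 0' 60; python3 - <<'E'
from h import *
s=env.get_state(); P=(s['position'],s['eef_rot']);print(P[0],s['dq'].round(4) if hasattr(s['dq'],'round') else s['dq'])
w=env.snapshot('wrist'); cv2.imwrite('pics/w2.png',w)
print(env.get_state()['position'])
X=np.array([.494,.0375]);th=np.linspace(0,2*np.pi,200)
u=cv2.resize(w[140:290,220:420],None,fx=4,fy=4,interpolation=cv2.INTER_CUBIC)
for z,r,c in [(.132,.012,(0,0,255)),(.132,.017,(0,255,0)),(.126,.025,(255,0,0))]:
    p=proj('wrist',np.c_[X[0]+r*np.cos(th),X[1]+r*np.sin(th),0*th+z],P)
    p=((p-[220,140]+.5)*4-.5)
    cv2.polylines(u,[np.round(p*16).astype(int).reshape(-1,1,2)],True,c,1,cv2.LINE_AA,4)
cv2.imwrite('pics/w2c.png',u)
E
```

```text
time: 1.08
position: [0.4946, 0.0367, 0.2383]
eef_rot: [[1.0, 0.0, 0.001], [-0.001, 0.0, 1.0], [0.0, -1.0, 0.0]]
force: [0.0, -0.2, 0.4]
width: 0.0853
[0.49463797 0.03672025 0.23826948] [-0.0006 -0.0018 -0.0021  0.0028 -0.0007  0.0005 -0.0019]
[0.49451764 0.03674347 0.23819677]
```

View pics/w2c.png

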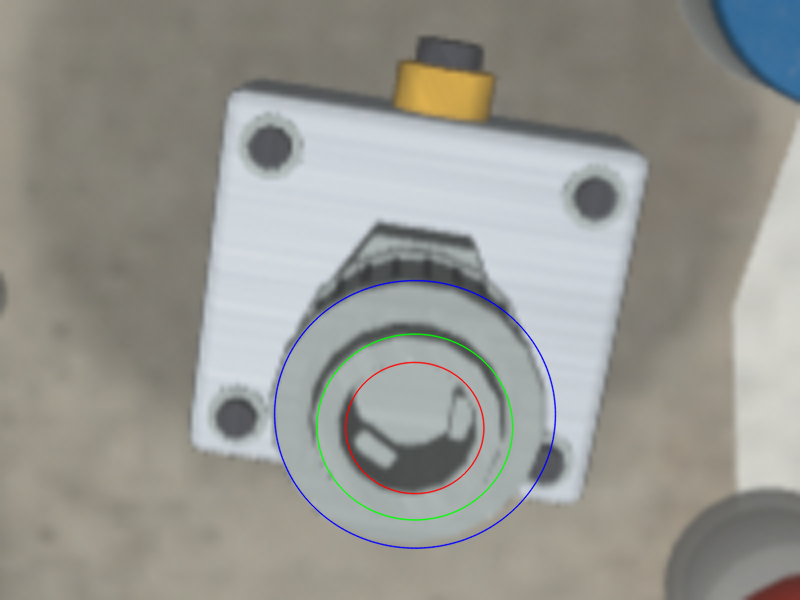

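```bash
python3 -m inch '-0.15 3 0.1 0 0; 0 3 0 0 0; 0 3 0 0 0; 0 2.0 0 0 0; 0 1.5 0 0 0; 0 0 0 0 0; 0 0 0 0 100; 0 0 0 0 160;0 0 0 0 160' 70
```

```text
time: 2.25
position: [0.492, 0.0381, 0.1138]
eef_rot: [[1.0, -0.001, 0.0], [-0.0, 0.0, 1.0], [-0.001, -1.0, 0.0]]
force: [-4.8, -0.0, 4.4]
width: 0.0477
```

```bash
python3 -m inch '0 0 0 0 255; 0 0 0 0 255;0 0 0 0 255' 80; python3 - <<'E'
from h import *
cv2.imwrite('pics/w3.png',env.snapshot('wrist'))
E
```

```text
time: 2.62
position: [0.492, 0.0381, 0.1138]
eef_rot: [[1.0, -0.001, 0.0], [-0.0, 0.0, 1.0], [-0.001, -1.0, 0.0]]
force: [-6.2, 0.3, 4.2]
width: 0.0469
```

View pics/w3.png

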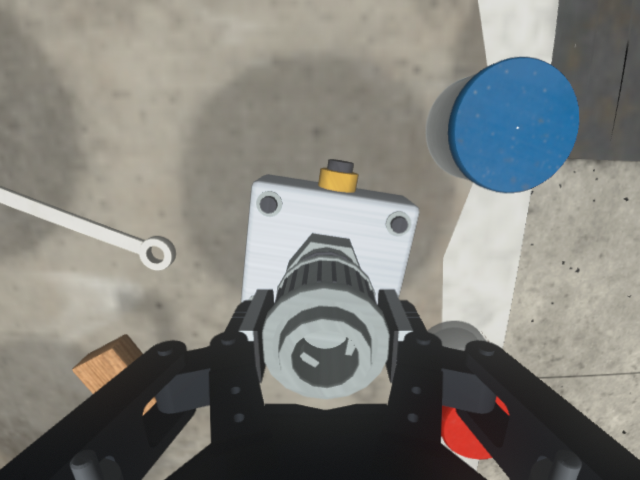

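```bash
python3 -m inch '-0.05 0.4 0 0 255; 0 0.4 0 0 255; 0 0.4 0 0 255;0 0.2 0 0 255; 0 0 0 0 255' 90;  python3 - <<'E'
from h import *
cv2.imwrite('pics/w4.png',env.snapshot('wrist'))
E
```

```text
time: 3.3
position: [0.492, 0.0381, 0.1004]
eef_rot: [[1.0, 0.0, 0.0], [-0.0, 0.0, 1.0], [0.0, -1.0, 0.0]]
force: [-5.9, 0.9, 10.7]
width: 0.0469
```

View pics/w4.png

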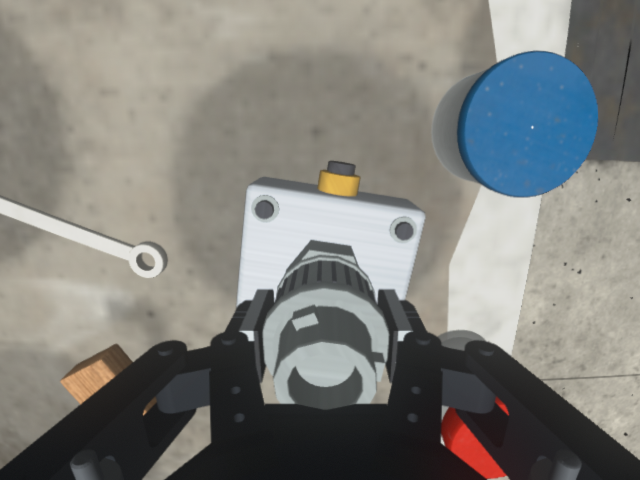

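```bash
python3 -m inch '0 0.2 0 0 255; 0 0.2 0 0 255; 0 0 0 0 255' 90
```

```text
time: 3.72
position: [0.4922, 0.0381, 0.099]
eef_rot: [[1.0, 0.001, 0.001], [-0.001, 0.0, 1.0], [0.001, -1.0, 0.0]]
force: [-20.8, -2.3, 41.6]
width: 0.0468
```

```bash
python3 -m inch '0 -0.1 0 0 255; 0 0 0 0 0; 0 0 0 0 0; 0 0 0 0 0; 0 0 0 0 0; 0 0 0 0 0' 90; python3 - <<'E'
from h import *
cv2.imwrite('pics/w5.png',env.snapshot('wrist'))
s=env.snapshot('scene');crop(s,210,190,120,100,6,'s5.png')
E
```

```text
time: 4.47
position: [0.492, 0.038, 0.0962]
eef_rot: [[1.0, -0.0, -0.0], [0.0, 0.0, 1.0], [-0.0, -1.0, 0.0]]
force: [0.3, 0.3, 0.6]
width: 0.0855
```

View pics/w5.png

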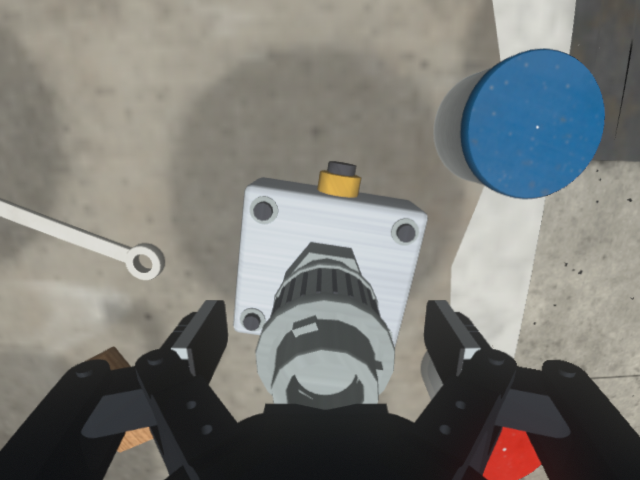

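View pics/s5.png

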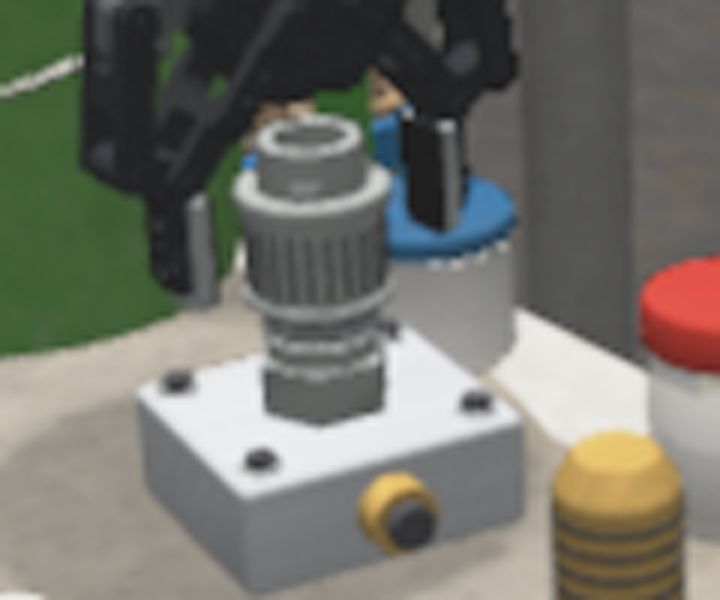

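```bash
python3 -m inch '0 -3 0 0 0; 0 -5 0 0 0; 0 -5 -1 0 0; -0.5 -2.4 -4.5 0 0; -0.5 0 -4.5 0 0; -0.5 0 -4.5 0 0; -0.5 0 -4.5 0 0; -0.5 0 -4.5 0 0; -0.5 0 -4.5 0 0; -0.4 0 -3.6 0 0; 0 0 0 0 0; 0 0 0 0 0;0 0 0 0 0' 90; python3 - <<'E'
from h import *
s=env.get_state();P=(s['position'],s['eef_rot']);print(P[0])
w=env.snapshot('wrist'); cv2.imwrite('pics/w6.png',w)
print(proj('wrist',[[.4575,-.279,.108]],P))
s=env.snapshot('scene');crop(s,210,190,120,100,6,'s6.png')
E
```

```text
time: 6.2
position: [0.4585, -0.2768, 0.2503]
eef_rot: [[1.0, 0.0, -0.002], [0.002, 0.0, 1.0], [0.0, -1.0, 0.0]]
force: [0.0, 0.4, -0.5]
width: 0.0853
[ 0.45846408 -0.27675138  0.25030464]
[[323.04191226 236.26659175]]
```

View pics/w6.png

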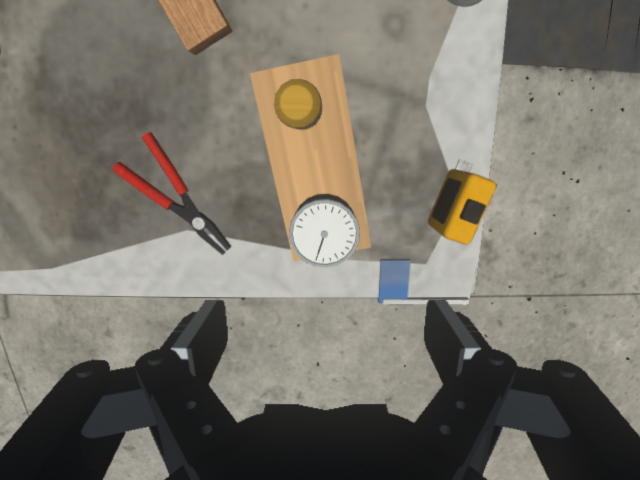

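View pics/s6.png

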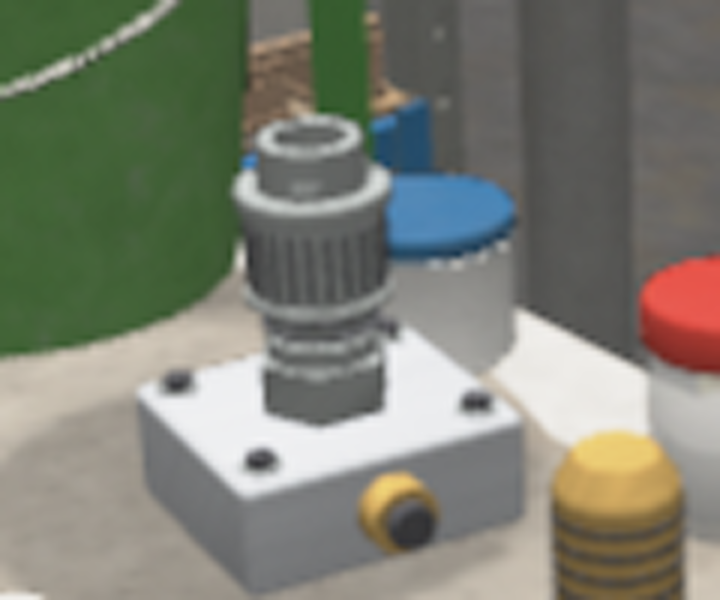

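```bash
python3 -m inch '0 3.5 0 0 0; 0 3.5 0 0 0; 0 3.5 0.05 0 0; 0 2.5 0 0 0; 0 1.5 0 0 0; 0 1 0 0 0; 0 0 0 0 0; 0 0 0 0 130; 0 0 0 0 255; 0 0 0 0 255; 0 0 0 0 255;0 0 0 0 255' 60; python3 - <<'E'
from h import *
w=env.snapshot('wrist'); cv2.imwrite('pics/w7.png',w)
E
```

```text
time: 7.8
position: [0.4585, -0.2778, 0.0966]
eef_rot: [[1.0, 0.002, 0.0], [-0.0, -0.0, 1.0], [0.002, -1.0, -0.0]]
force: [-1.8, 1.3, 7.6]
width: 0.0554
```

View pics/w7.png

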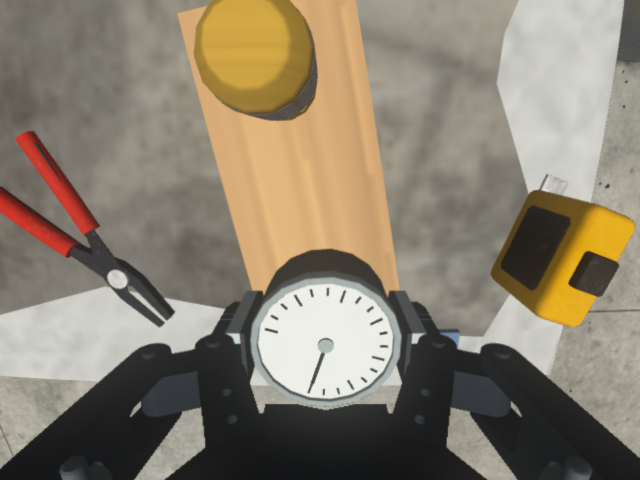

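```bash
python3 -m inch '0 0 0 0 255; 0 -1.5 0 0 255; 0 -2.5 0 0 255; 0 -3.5 0 0 255; 0 -3.5 0 0 255; 0 -3.4 0 0 255; 0 -1 0 0 255; 0 0 0 0 255; 0 0 0 0 255' 90; python3 - <<'E'
from h import *
s=env.get_state();P=(s['position'],s['eef_rot']);print(P,s['force'])
w=env.snapshot('wrist'); cv2.imwrite('pics/w8.png',w); crop(w,220,220,200,150,4,'w8c.png')
s=env.snapshot('scene');crop(s,280,150,160,120,5,'s8.png')
s=env.snapshot('side');crop(s,180,120,160,120,5,'d8.png')
E
```

```text
time: 8.98
position: [0.4574, -0.2772, 0.2478]
eef_rot: [[1.0, -0.002, -0.0], [0.0, 0.001, 1.0], [-0.002, -1.0, 0.001]]
force: [0.2, 0.4, -2.6]
width: 0.0552
(array([ 0.45742539, -0.27715836,  0.24780959]), array([[ 9.99997905e-01, -2.04668170e-03, -4.47361195e-05],
       [ 4.66060611e-05,  9.13606991e-04,  9.99999582e-01],
       [-2.04663997e-03, -9.99997488e-01,  9.13700464e-04]])) [ 0.1587587   0.42564746 -2.6472062 ]
```

View pics/w8c.png

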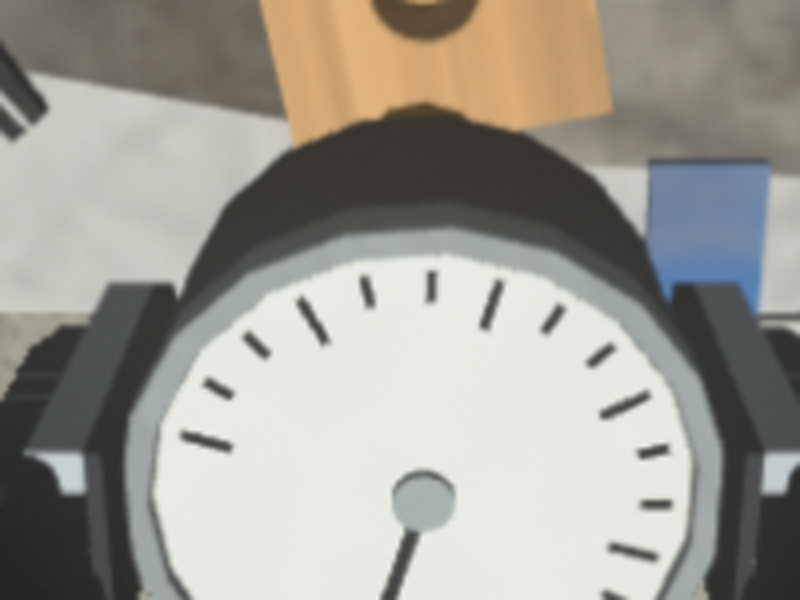

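View pics/s8.png

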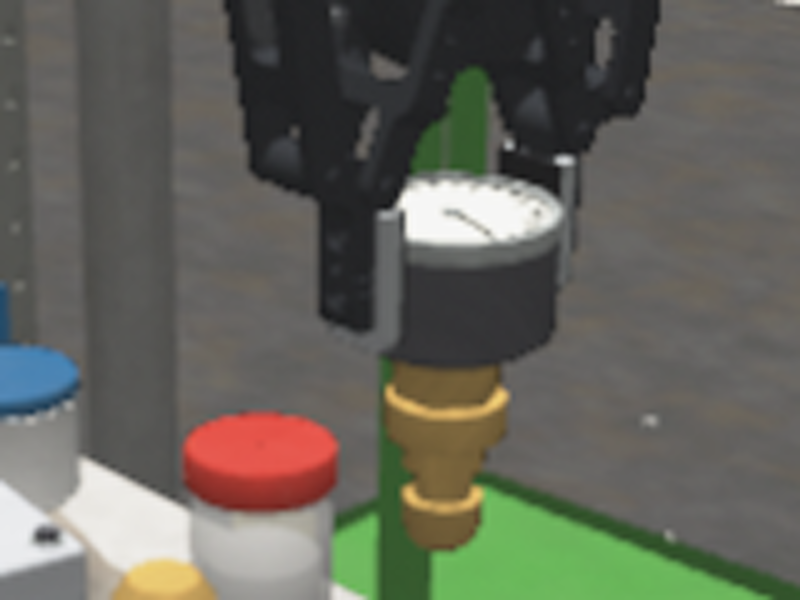

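View pics/d8.png

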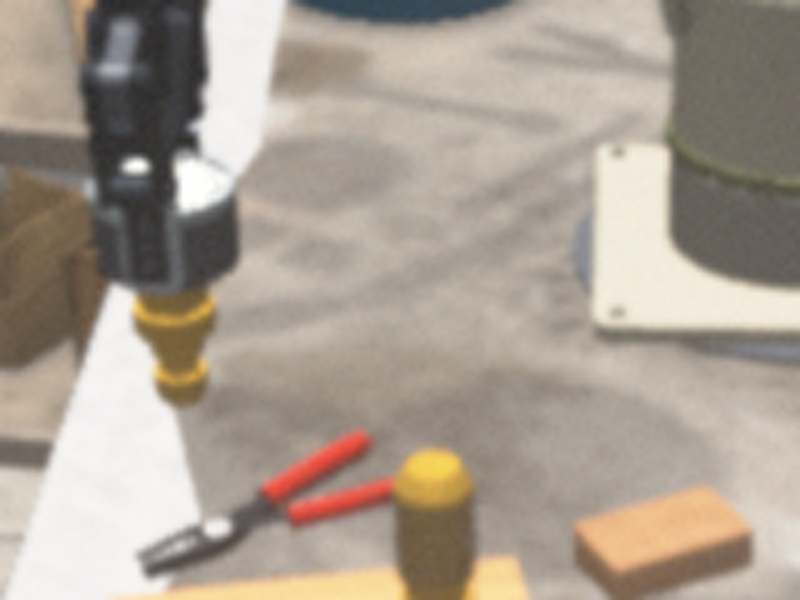

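```bash
python3 - <<'E'
from h import *
P=(np.array([ 0.45742539, -0.27715836,  0.24780959]), np.array([[ 9.99997905e-01, -2.04668170e-03, -4.47361195e-05],
       [ 4.66060611e-05,  9.13606991e-04,  9.99999582e-01],
       [-2.04663997e-03, -9.99997488e-01,  9.13700464e-04]]))
S=lambda x,y:(280+x/5,150+y/5); D=lambda x,y:(180+x/5,120+y/5)
print('hub',atz(ray('wrist',(326,345),P),.2478+.0114)-P[0])
for n,a,b in [('collar',(447,400),(175,308)),('plugring',(442,498),(181,375))]:
    x,e=tri([ray('scene',S(*a)),ray('side',D(*b))]); print(n,x-P[0],e)
# model overlay, axis at TCP+(0,0,..)
import sys
th=np.linspace(0,2*np.pi,60)
def draw(n,img,x0,y0,k,off,ty):
    u=img.copy()
    for z,r in [(.0114,.0285),(-.0246,.0285),(-.0516,.016),(-.0826,.009)]:
        c=P[0]+np.array([off[0],off[1],z]); c[1]+= -(z+.0066)*ty
        p=proj(n,np.c_[c[0]+r*np.cos(th),c[1]+r*np.sin(th),0*th+c[2]],P)
        p=(p-[x0,y0]+.5)*k-.5
        cv2.polylines(u,[np.round(p*16).astype(int).reshape(-1,1,2)],True,(0,0,255),1,cv2.LINE_AA,4)
    return u
a=draw('scene',cv2.imread('pics/s8.png'),280,150,5,(0,0.001),0)
b=draw('side',cv2.imread('pics/d8.png'),180,120,5,(0,0.001),0)
cv2.imwrite('pics/o8.png',np.hstack([a[150:600,200:600],b[100:550,0:400]]))
E
```

```text
hub [0.00109513 0.00148141 0.01139041]
collar [ 2.39816343e-03  9.13231117e-05 -4.22819409e-02] [0.0019992445330509066, 0.001999244533050851]
plugring [ 0.00264644  0.00042681 -0.07176719] [0.0014032114140071796, 0.0014032114140072299]
```

View pics/o8.png

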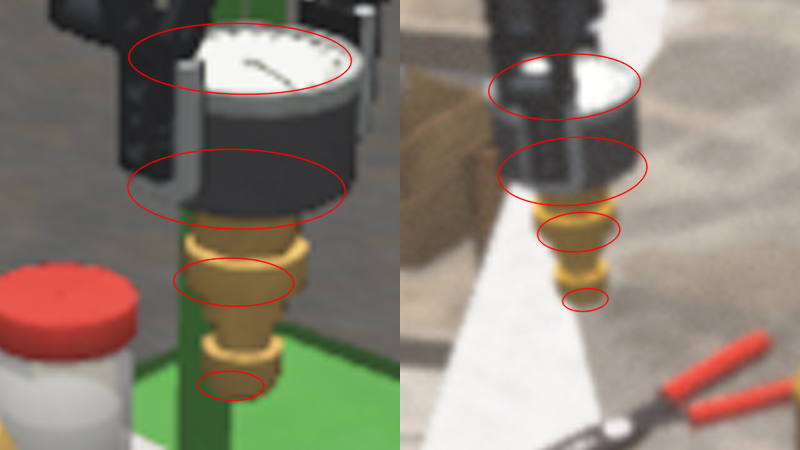

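```bash
python3 -m inch '0.4 0 2 0 255; 0.5 0 4.5 0 255; 0.5 0 4.5 0 255; 0.5 0 4.5 0 255; 0.5 0 4.5 0 255; 0.5 0 4.5 0 255; 0.55 0 4.5 0 255; 0 0 2.3 0 255; 0 1 0 0 255; 0 0 0 0 255; 0 0 0 0 255; 0 0 0 0 255' 90; python3 - <<'E'
from h import *
s=env.get_state();P=(s['position'],s['eef_rot']);print(P,s['force'])
s=env.snapshot('scene');crop(s,210,130,120,130,5,'s9.png')
s=env.snapshot('side');crop(s,310,130,120,130,5,'d9.png')
cv2.imwrite('pics/o9.png',np.hstack([cv2.imread('pics/s9.png')[:,:400],cv2.imread('pics/d9.png')[:,100:500]])[:600])
E
```

```text
time: 10.62
position: [0.4927, 0.0348, 0.2395]
eef_rot: [[1.0, 0.0, 0.001], [-0.001, 0.0, 1.0], [0.0, -1.0, 0.0]]
force: [-0.7, -0.2, -3.1]
width: 0.0551
(array([0.49266362, 0.03482463, 0.23952158]), array([[ 9.99999177e-01,  3.77084373e-04,  1.22636241e-03],
       [-1.22636283e-03,  8.88235948e-07,  9.99999248e-01],
       [ 3.77083000e-04, -9.99999929e-01,  1.35067748e-06]])) [-0.73878588 -0.17617366 -3.08674138]
```

View pics/o9.png

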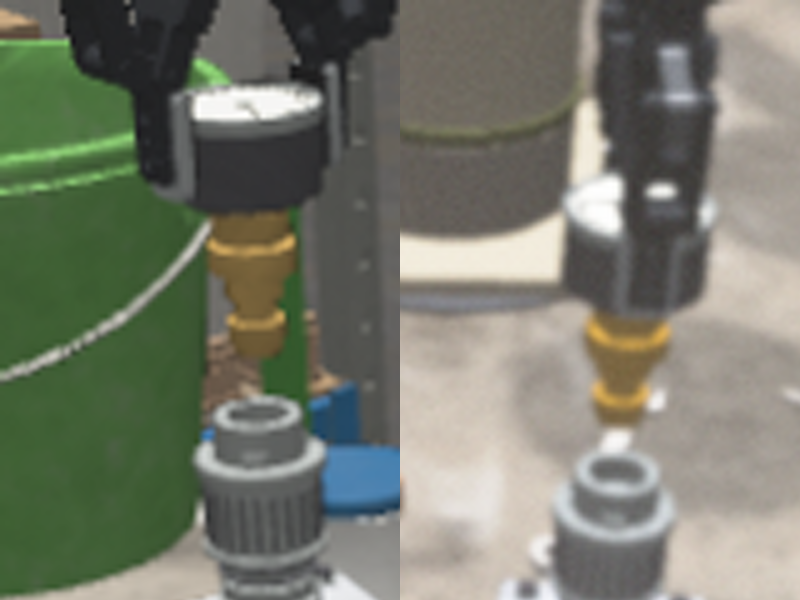

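```bash
python3 -m inch '-0.07 0.8 0.12 0 255; 0 0.8 0 0 255; 0 0.6 0 0 255; 0 0.3 0 0 255; 0 0.3 0 0 255; 0 0.3 0 0 255; 0 0.3 0 0 255; 0 0 0 0 255' 90
```

```text
time: 11.72
position: [0.4917, 0.0367, 0.2051]
eef_rot: [[1.0, -0.0, -0.0], [0.0, -0.0, 1.0], [-0.0, -1.0, -0.0]]
force: [0.3, 0.3, -2.5]
width: 0.0553
```

```bash
python3 -m inch '0 0.3 0 0 255; 0 0.3 0 0 255; 0 0.3 0 0 255; 0 0.3 0 0 255; 0 0.3 0 0 255; 0 0 0 0 255' 90;  python3 - <<'E'
from h import *
s=env.snapshot('scene');crop(s,210,150,120,120,5,'s10.png')
E
```

```text
time: 12.48
position: [0.4919, 0.0368, 0.19]
eef_rot: [[1.0, 0.0, -0.0], [0.0, 0.0, 1.0], [0.0, -1.0, 0.0]]
force: [2.0, -0.5, -1.2]
width: 0.055
```

View pics/s10.png

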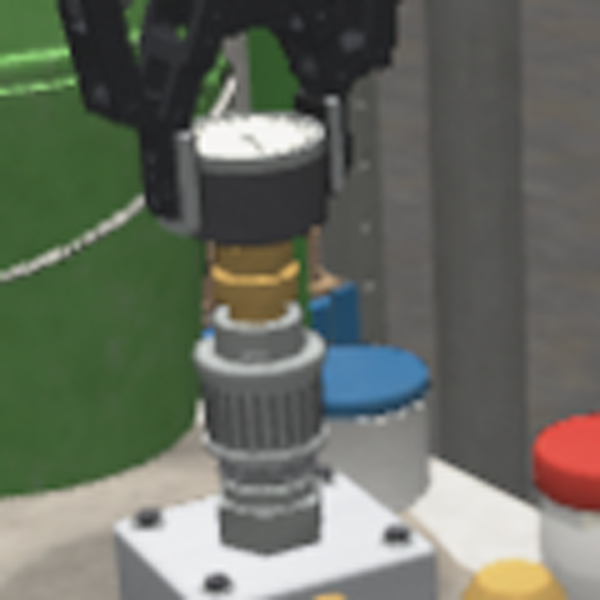

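Plug is well in the bore, sleeve still parked, ~6 mm to go. Push home.

```bash
python3 -m inch '0 0.2 0 0 255; 0 0.2 0 0 255; 0 0.2 0 0 255; 0 0.1 0 0 255; 0 0.1 0 0 255; 0 0 0 0 255' 110;  python3 - <<'E'
from h import *
s=env.snapshot('scene');crop(s,210,150,120,120,5,'s11.png')
E
```

```text
time: 13.28
position: [0.492, 0.0367, 0.1838]
eef_rot: [[1.0, 0.001, 0.0], [-0.0, 0.0, 1.0], [0.001, -1.0, 0.0]]
force: [-7.5, -0.5, 17.3]
width: 0.0549
```

View pics/s11.png

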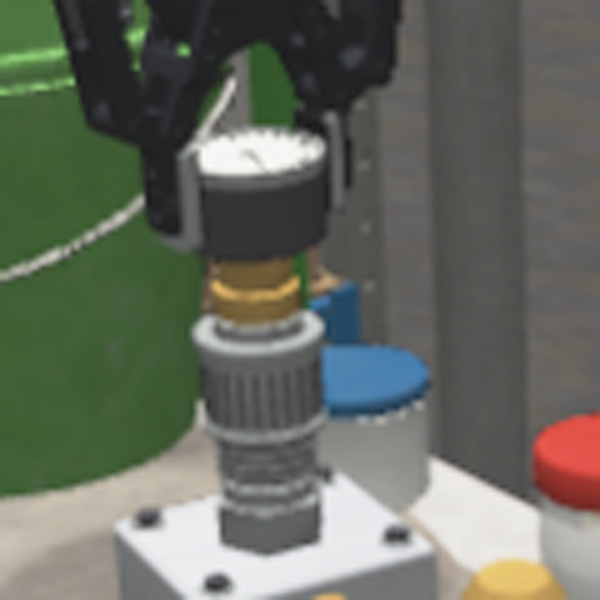

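```bash
python3 -m inch '0 0.1 0 0 255; 0 0 0 0 255; 0 -0.2 0 0 200; 0 0 0 0 0; 0 0 0 0 0; 0 0 0 0 0; 0 0 0 0 0; 0 -2 0 0 0; 0 -4 0 0 0; 0 -5 0 0 0; 0 0 0 0 0; 0 0 0 0 0; 0 0 0 0 0' 90;  python3 - <<'E'
from h import *
s=env.get_state();P=(s['position'],s['eef_rot'])
s=env.snapshot('scene');cv2.imwrite('pics/s12f.png',s);crop(s,210,150,120,120,5,'s12.png')
s=env.snapshot('side');crop(s,310,150,120,120,5,'d12.png')
cv2.imwrite('pics/w12.png',env.snapshot('wrist'))
for n,(x0,y0) in [('scene',(210,150)),('side',(310,150))]:
    print(n,((proj(n,[[.4925,.0377,.126],[.4925,.0377,.132],[.4925,.0377,.195]])-[x0,y0])*5).round())
E
```

```text
time: 14.95
position: [0.4913, 0.0366, 0.292]
eef_rot: [[1.0, -0.002, -0.0], [0.0, -0.0, 1.0], [-0.002, -1.0, -0.0]]
force: [-0.8, -0.0, -1.0]
width: 0.0852
scene [[249. 325.]
 [248. 310.]
 [237. 149.]]
side [[317. 385.]
 [318. 373.]
 [332. 236.]]
```

View pics/s12.png

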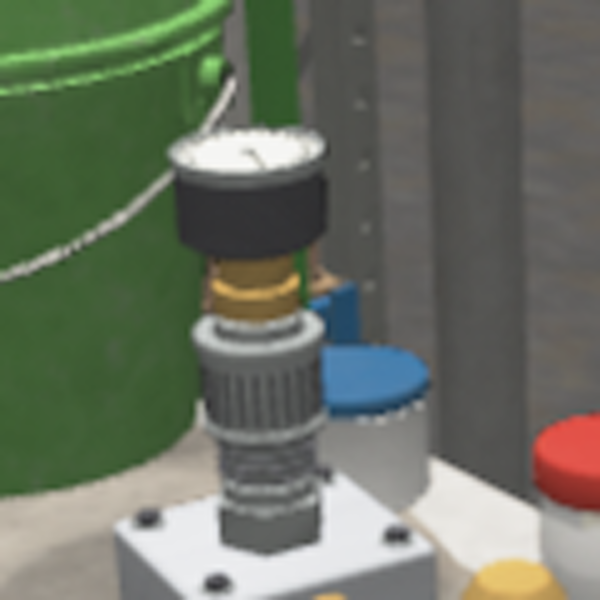

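View pics/d12.png

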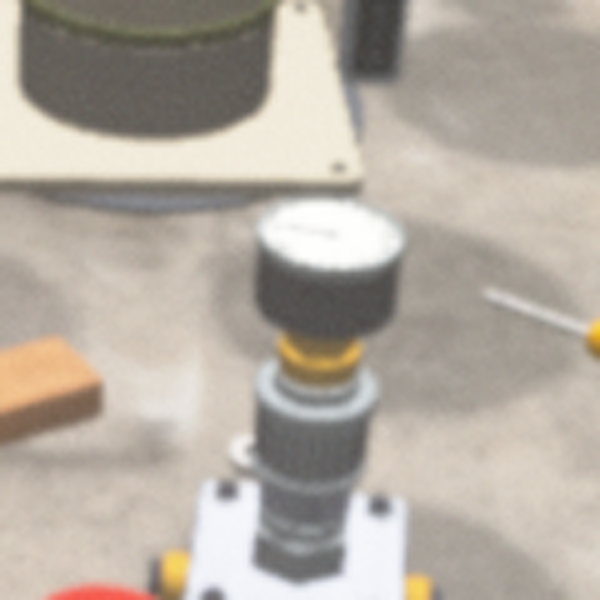

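View pics/s12f.png

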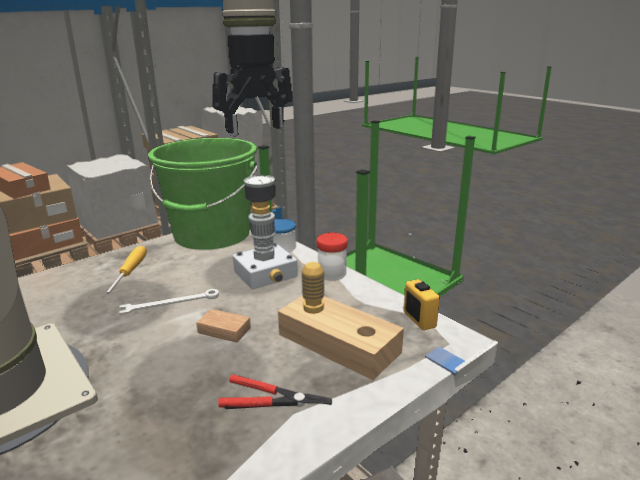

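```bash
python3 - <<'E'
from cell import env
s=env.get_state();print(s['time'],s['force'],s['width'])
print(env.job_done())
E
```

```text
15.1 [0.30920293 0.33291169 0.45366769] 0.0852784711266185
the job is handed in; nothing more can be done
None
```

I fitted the gauge to the coupler and handed the job in at about 15.1 s. No verdict was reported.

- **Sleeve:** I gripped it, pushed it down to its stop (about 42 N at the wrist) and let go. Two later pictures, one with the gripper well clear, showed it staying back by itself.
- **Gauge:** I took it out of the rack, lined it up over the coupler using the scene and side pictures, and pushed it in. The push force reached about 17 N; I then pressed 1 mm further and did not read the force there.
- **Last checks:**
  - In the pictures, the sleeve is fully forward again and the gauge stands upright. Its shoulder looks to be on the rim, and the dial height matches to within about 1–2 mm.
  - The gripper is open, about 11 cm above its release height, with near-zero wrist force.
  - The silencer, tin, jar and tape measure look unmoved.
- **Disagreements:** The cameras differed from each other by 2–9 mm in the first rough measurements. For the final line-up I therefore compared the plug and the mouth within the same pictures, which agreed with the wrist camera to about 1 mm.

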